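Shut a takeaway carrier's keeper strap and hold its ticket clip open on the order card

TASK

Get the takeaway carrier ready for its order ticket: swing the steel keeper strap down over the foil pan and press it until it snaps fully home under its catch. Then take the spring clip off the rim of the white tub by squeezing its two handles, and hold it, jaws wide open, over the middle of the order card's top edge with the edge well inside the jaws, one jaw on each side and neither touching the card, so that a workmate can slip the ticket in. Finish like that, still holding the clip squeezed open; leave the pan, shaker, bowl and stack of food trays where they are.

Things in the scene. Friction and masses are not known exactly. Their poses are not given: they have to be found in the camera images.
- carrier: Stainless tray holding the foil pan, fixed, 250 x 200 mm, walls 30 mm high; origin: centre of its underside, z up. An upright stiff order card (120 mm along y, 3 mm thick along x) stands outside its -x end, top edge 150 mm up, its top 65 mm clear of other parts. The keeper strap crosses the tray along y at x = 0; a wire carrying loop (50 mm high) is on the +x end.
- card_edge (a point): Middle of the order card's top edge (carrier x -138 mm, y 0, z 150 mm). Axes as the carrier: x square to the card's faces, y along the edge, z up.
- keeper_hinge (a point): Middle of the keeper strap's hinge pin, at the carrier's +y side (carrier x 0, y +105 mm, z 84 mm). The pin lies along the carrier's x. Axes as the carrier.
- keeper (a joint): Keeper strap angle, rad: 0 = shut, level, lying from the hinge towards carrier -y (a stop); pi/2 = straight up. Starts 0.9 to 1.35. Stiff hinge: stays where left. At about 0.08 its end meets the roller of the leaf-spring catch at the carrier's -y side (catch top 110 mm up); 5 to 8 N down on the pad snaps it past, and it stays at 0.
- keeper_pad (a point): Centre of the upper face of the strap's rubber thumb pad (26 mm along the pin, 34 mm along the strap), 140 mm from the pin and, when shut, 7 mm above the pin's axis. Strap 20 mm wide, 4 mm thick, 195 mm from pin to end. Axes turn with the strap: z square to the pad, away from the pan; -y along the strap to its free end.
- clip: Loose steel spring clip, 46 g: two bent levers on a 9 mm hinge barrel. Origin: middle of the hinge axis, y along it. Parked: z up, clamped astride the tub's -x wall, x square to that wall, barrel on the rim; handles (30 mm wide along y) rise in a V to 43 mm above the hinge, 43 mm over their outsides there; jaws (50 mm wide) reach 34 mm below. The frame turns with the +x lever.
- clip_lever (a joint): Angle between the clip's levers, rad: 0 = clamped on the 3 mm wall, 0.6 = fully squeezed (a hard stop): then the handles are parallel, 16 mm over their outsides, and the lips are 23 mm apart, 33 mm below the hinge. Squeezing the handles along x opens it; the spring takes 3 to 5 N to start, 8 to 14 N at the stop. Each lever turns half of it.
- clip_lip_a (a point): Lower inner edge of the clip's +x jaw, mid-width; parked: 34 mm below the hinge, inside the tub.
- clip_lip_b (a point): Lower inner edge of the clip's -x jaw, mid-width; parked: 34 mm below the hinge.
- tub: White open storage tub, fixed, 160 (x) x 200 (y) x 100 mm high, walls 3 mm, with a low pile of cardboard lids in it; origin: centre of its underside, z up. The clip sits on its -x wall, up to 50 mm from the middle.
- pan: Foil pan with cardboard lid, 226 x 166 x 69 mm, 0.75 kg, loose in the carrier; origin: centre of its underside. Leave it.
- shaker: Steel salt shaker, 52 mm diameter, 90 mm tall; origin: centre of its underside. Leave it.
- bowl: Foil bowl, 150 mm diameter, 55 mm tall; origin: centre of its underside. Leave it.
- boats: Stack of cardboard food trays, 100 x 140 x 75 mm; origin: centre of its underside. Leave it.

How it is judged:
By the outcome, as a careful person would: the job done as asked, in the order asked, and still so for the second after the job is handed in, while the arm keeps its last pose, push and grip.
It also fails if it takes over 59 s, if anything falls off the work surface, if the arm or the gripper's body presses on something with over 40 N, if the wrist force passes 120 N, or if a joint passes its speed limit or range.

ROBOT

A 6-joint arm with a two-finger parallel gripper is mounted at the origin on the work surface. World frame = base frame: x ahead of the robot, y to its left, z up, the work surface at z = 0. Lengths are in m, angles in rad, forces in N, time in s.
With the tool pointing down it reaches from about 0.4 to 0.825 m from the base axis. Payload 7 kg.
Tool frame: the origin (TCP) lies at the very end of the fingers, on their centre line; the grasp point (between the pads) lies 19 mm behind it (r.tcp_to_grasp is the distance from the TCP to the grasp point, in m); y points along the fingers, z is the direction in which the jaws open and shut, and the axes are right-handed (so a half turn about y gives the same grasp; the last joint's range is limited). The gripper opens to 85 mm and grips with 20 to 120 N. Pads are 22 mm wide; open, the fingers measure 114 mm over their backs; the gripper's body (76 mm by 85 mm) begins 54 mm behind the grasp point. The pads swing forward as they close: fully open they stand 13 mm farther back than shut.
Start: joints at [-1.002, 0.359, 0.012, 0, -1.224, -0.288], TCP at [0.187, -0.649, 0.199] pointing down, gripper open.
Joint ranges: [-3.07, 3.07], [-1.43, 2.12], [-1.02, 1.25], [-3.03, 1.67], [-3.05, -0], [-3.03, 3.03]. Speed limits (rad/s): [2.39, 2.39, 3.01, 3.14, 3.14, 3.14].

INTERFACE

Orientations are given as a 3x3 rotation matrix whose columns are the frame's x, y, z axes.
In Python, from rig import r, vision, models gives the robot as it stands.
- The arm moves only by the shell command python3 -m jog 'ROWS' [OPENING] [FORCE]. ROWS is JSON, a list of rows, each a list of 2 entries, a list of its own where there are three numbers: the shift along the tool's x, y, z each as a share of 0.2 m, from -1 to 1, then the turn, a rotation vector about the tool's x, y, z each as a share of 1.5 rad, from -1 to 1. In form: [[[dx, dy, dz], [ax, ay, az]], ...]. A call has exactly 8 rows; each row is the pose to reach, as a shift and turn from the pose commanded when the call began, along the tool's axes at that moment; what a row does not reach only later rows make up. A row lasts 1/10 s, in which the tool goes at most 50 mm and 8.59 degrees, less where a joint would pass 70% of its speed; a pose out of reach is approached as far as the arm can. A call with a number of a shift or a turn outside -1 to 1 is refused whole. A call with a gripper value outside its range is refused whole. OPENING is the closure, from -1 (fully open) to 1 (shut), set as the call begins (- or left out, the last holds). The fingers move at their own pace and stop on an object; FORCE is the grip in N (left out, the last holds). Time passes only in rows, so rows that repeat a pose let the fingers close, or fill a call up. It gives the time, the measured TCP pose, the force and the opening at its end, in the units of the state.
- r.get_state(): the state, without advancing time (a new reading comes with each control period).
- vision.camera(name): name is "side" or "top"; returns (picture, depth): 480x640x3 uint8, red, green, blue; 480x640 float32, m along the optical axis (not along the pixel's ray), 0 where there is no reading.
- vision.get_calibration(name): a dict with "vertical_fov" (degrees; the focal length in pixels is half the picture's height over the tangent of half this angle, whatever the lens; pixels are square), "cx", "cy" (the principal point, pixels), "k1" (the pictures are not rectified: a ray, as slopes to the right and down, at radius r is drawn at 1 + k1 r^2 times it, then the intrinsics apply), "pose" (4x4, takes a point from camera to world coordinates). Camera axes: x right, y down, z forward; pixel columns grow to the right and rows downward; lengths in m; the calibration is good to about 2 mm. A picture is of the moment at which its call begins. get_calibration takes no time and is no camera call.
- r.sign_off(): hands the job in, once; it reports no verdict.
Trained networks look in the newest picture that a camera, given by its name, has taken for a name from the list of things; names that differ only in an ending like _2 or _b are one class to them, and where a whole thing is asked for, a point or a joint stands for the part that bears it (a point fixed in the world has none). Each returns a list of dicts, best first, with "conf" (0 to 1); they miss things now and then, are a little off and sometimes report something else, mostly with a low value. They report only what shows in the picture. A call takes as long as a camera call.
- models.find_in(camera, label): "location" ([column, row] in pixels, amid what is visible of it).
The state is a dict: "time_s": time; "joint_positions": joint angles; "qd": joint speeds; "effort": joint torques, N m; "eef_pos": TCP position; "tcp_rot": TCP orientation; "force": force on the tool from outside, world axes, zero at the start; "torque": the same for the moment, N m; "opening": finger opening in m.
Only numpy, scipy, OpenCV 4.12 (cv2) and the standard library are available. Lean on these libraries where they do the work, as an engineer would, in place of code of your own. Each camera call takes 0.05 s, during which the arm holds its last target.

## Working session

There is one attempt and no reset: what is moved stays moved. The work goes in short steps, Python scripts to look and compute and a shell command to move; the robot and the scene stay as the last step left them, time stands still between calls to the robot, and variables do not carry over. Pictures are saved under pics/ and viewed, and the job is handed in when it is done.

```bash
ls; mkdir -p pics
cat > h.py <<'E'
from rig import r, vision, models
import numpy as np, cv2
def cal(n):
    c=vision.get_calibration(n); f=240/np.tan(np.radians(c["vertical_fov"])/2)
    return c,f
def ray(n,u,v):
    c,f=cal(n); x=(np.asarray(u,float)-c["cx"])/f; y=(np.asarray(v,float)-c["cy"])/f
    xs,ys=x.copy(),y.copy()
    for _ in range(20):
        k=1+c["k1"]*(xs**2+ys**2); xs=x/k; ys=y/k
    return xs,ys
def world(n,depth):
    v,u=np.mgrid[0:480,0:640]; x,y=ray(n,u,v)
    P=np.stack([x*depth,y*depth,depth,np.ones_like(depth)],-1)@np.array(cal(n)[0]["pose"]).T
    P=P[...,:3]; P[depth==0]=np.nan; return P
def proj(n,p):
    c,f=cal(n); q=np.linalg.inv(np.array(c["pose"]))@np.append(p,1)
    x,y=q[0]/q[2],q[1]/q[2]; k=1+c["k1"]*(x*x+y*y)
    return c["cx"]+f*x*k, c["cy"]+f*y*k
def shot(n,tag):
    im,d=vision.camera(n); cv2.imwrite(f"pics/{tag}.png",im[...,::-1]); np.savez(f"pics/{tag}.npz",im=im,d=d,P=world(n,d)); return im,d
E
python3 - <<'E'
from h import *
for n in("side","top"):
    shot(n,n+"0"); c,f=cal(n); print(n,c,f)
for n in("side","top"):
    for l in("clip","keeper_pad","card_edge","keeper_hinge","carrier","tub","clip_lip_a","shaker","bowl","boats"):
        try: print(n,l,[(np.round(x["location"]),round(x["conf"],2)) for x in models.find_in(n,l)[:3]])
        except Exception as e: print(n,l,e)
s=r.get_state(); print(s, r.tcp_to_grasp)
E
```

```text
pics
side {'vertical_fov': 49.92580698905437, 'cx': 312.6237182198851, 'cy': 239.40306737713055, 'k1': -0.133034110117456, 'pose': array([[-0.92503948, -0.20435561,  0.32021985,  0.14607927],
       [-0.37916686,  0.44541059, -0.81107453,  0.99871215],
       [ 0.02311831, -0.87169271, -0.48950726,  0.71889358],
       [ 0.        ,  0.        ,  0.        ,  1.        ]])} 515.5528824085601
top {'vertical_fov': 43.36538560464128, 'cx': 326.29091178916946, 'cy': 231.4173605057019, 'k1': 0.01282167477687408, 'pose': array([[-0.02580319, -0.98886982,  0.14652874,  0.29074212],
       [-0.99953634,  0.02315096, -0.01977729,  0.00863872],
       [ 0.01616488, -0.14697112, -0.98900869,  1.70838936],
       [ 0.        ,  0.        ,  0.        ,  1.        ]])} 603.6240525547074
side clip [(array([333., 218.]), 0.81), (array([270., 314.]), 0.24)]
side keeper_pad [(array([247., 275.]), 0.59)]
side card_edge [(array([248., 328.]), 0.71)]
side keeper_hinge [(array([243., 330.]), 0.69)]
side carrier [(array([243., 327.]), 0.75)]
side tub [(array([317., 225.]), 0.77)]
side clip_lip_a [(array([
[... 818 characters left out ...]
       -1.22409358e+00, -2.88090493e-01]), 'qd': array([ 8.48092315e-04,  8.59153129e-05,  1.22434993e-03, -4.97781970e-04,
        1.94931754e-03,  2.26899542e-03]), 'effort': array([-7.36893871e-04, -5.82994723e+01,  2.93669575e+01,  6.94196999e+00,
       -4.99974412e-04,  2.79609969e-05]), 'eef_pos': array([ 0.18702805, -0.64855889,  0.1988234 ]), 'tcp_rot': array([[ 9.60835035e-01,  1.50338007e-05, -2.77120977e-01],
       [ 2.77120978e-01, -3.46832683e-05,  9.60835034e-01],
       [ 4.83354120e-06, -9.99999999e-01, -3.74910809e-05]]), 'force': array([-0.76209251, -0.45374615,  0.16677574]), 'torque': array([ 0.04451191, -0.06568192, -0.04029265]), 'opening': 0.08519477651972665} 0.0187
```

View pics/side0.png

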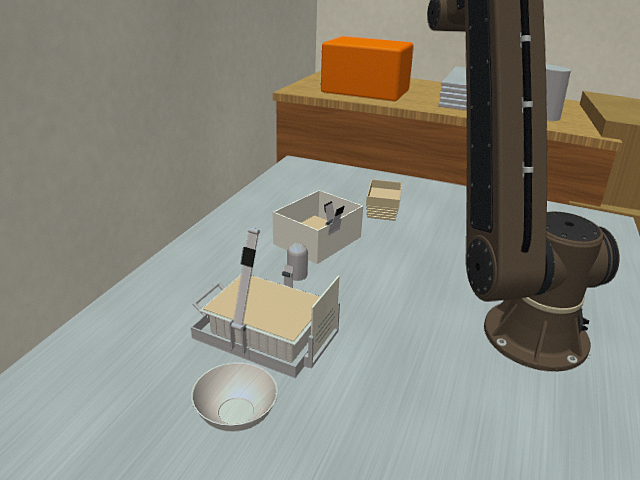

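View pics/top0.png

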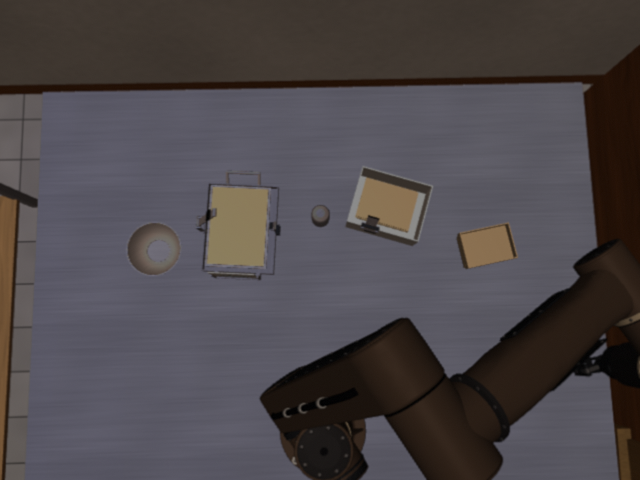

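Run:
```python
import numpy as np,cv2
for n,(a,b,c,d) in {"top":(140,300,160,320),"topb":(150,260,310,450),"side":(215,385,170,350),"sideb":(170,290,250,410)}.items():
    im=np.load(f"pics/{'top' if 'top' in n else 'side'}0.npz")["im"][a:b,c:d]
    s=min(800/im.shape[1],600/im.shape[0]); cv2.imwrite(f"pics/c_{n}.png",cv2.resize(im[...,::-1],None,fx=s,fy=s,interpolation=cv2.INTER_CUBIC)); print(n,s)
T=np.load("pics/top0.npz"); P=T["P"]; 
np.set_printoptions(precision=3,suppress=True,linewidth=150)
# height map around carrier
for v in range(176,284,4): print(v,[ "%.0f"%(1000*P[v,u,2]) for u in range(196,290,4)])
```

```text
top 3.75
topb 5.454545454545454
side 3.5294117647058822
sideb 5.0
176 ['-6', '-10', '6', '1', '3', '-6', '-8', '-3', '36', '2', '-0', '-7', '-2', '-0', '-4', '-2', '40', '5', '2', '-9', '-8', '-0', '1', '-1']
180 ['-6', '3', '0', '5', '7', '-3', '-3', '-2', '30', '1', '-2', '-1', '4', '1', '-5', '3', '28', '-3', '0', '-7', '0', '0', '1', '3']
184 ['-9', '-2', '2', '27', '17', '23', '25', '25', '29', '33', '28', '35', '29', '-1', '-3', '-2', '20', '3', '-3', '-1', '6', '0', '-2', '2']
188 ['3', '1', '2', '35', '61', '68', '68', '74', '67', '74', '73', '74', '72', '73', '63', '67', '71', '63', '72', '9', '-0', '-4', '-2', '9']
192 ['2', '3', '-5', '27', '69', '72', '70', '76', '69', '71', '69', '77', '64', '73', '73', '74', '74', '73', '72', '5', '7', '-4', '-1', '2']
196 ['-2', '-0', '0', '21', '79', '75', '75', '74', '76', '69', '73', '70', '73', '71', '67', '67', '77', '71', '78', '-8', '-4', '-0', '-9', '3']
200 ['-1', '-5', '-0', '16', '67', '71', '76', '75', '69', '66', '75', '74', '73', '71', '71', '76', '75', '64', '67', '1', '9', '-4', '1', '0']
204 ['3', '-7', '2', '15', '76'
[... 2177 characters left out ...]
 '3', '63', '70', '65', '64', '71', '68', '69', '71', '65', '63', '74', '69', '63', '70', '69', '-4', '7', '-4', '-3', '3', '2']
268 ['1', '-1', '-2', '3', '3', '-6', '4', '6', '-3', '10', '11', '6', '5', '-1', '-1', '66', '70', '70', '8', '5', '-1', '-7', '0', '1']
272 ['6', '-5', '-0', '151', '150', '153', '148', '-3', '2', '13', '15', '24', '32', '29', '23', '27', '28', '34', '2', '28', '-0', '-6', '1', '4']
276 ['-0', '-3', '6', '-0', '67', '27', '41', '38', '65', '56', '67', '81', '86', '84', '95', '84', '22', '1', '1', '-2', '-2', '-1', '4', '-1']
280 ['-1', '-4', '-3', '-3', '5', '6', '3', '-5', '-4', '-1', '2', '-9', '-5', '2', '-3', '2', '-0', '5', '-6', '8', '-3', '-1', '-1', '-1']
```

View pics/c_top.png

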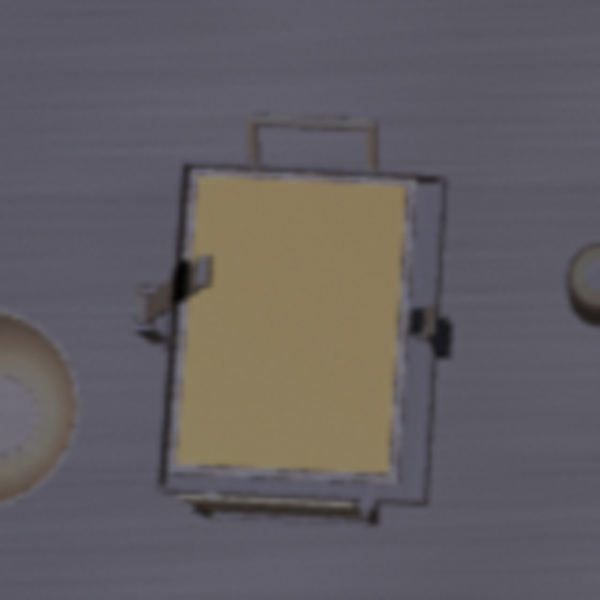

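View pics/c_topb.png

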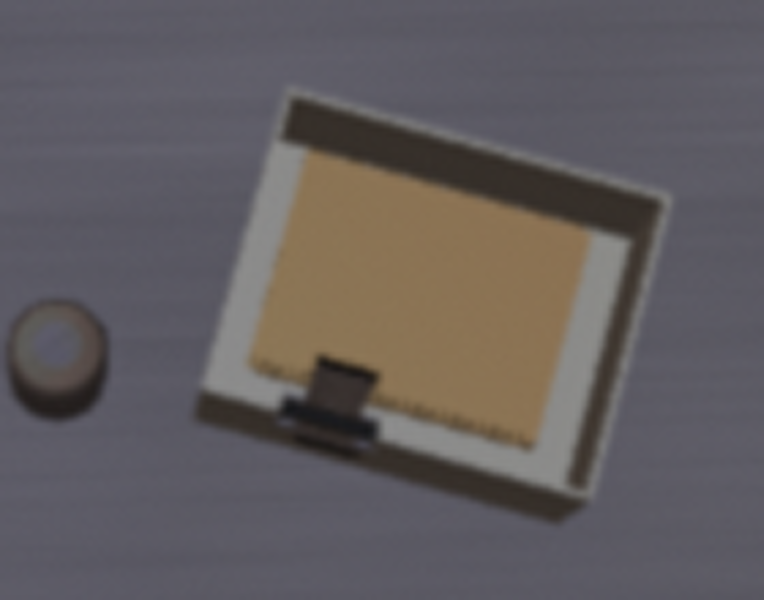

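View pics/c_side.png

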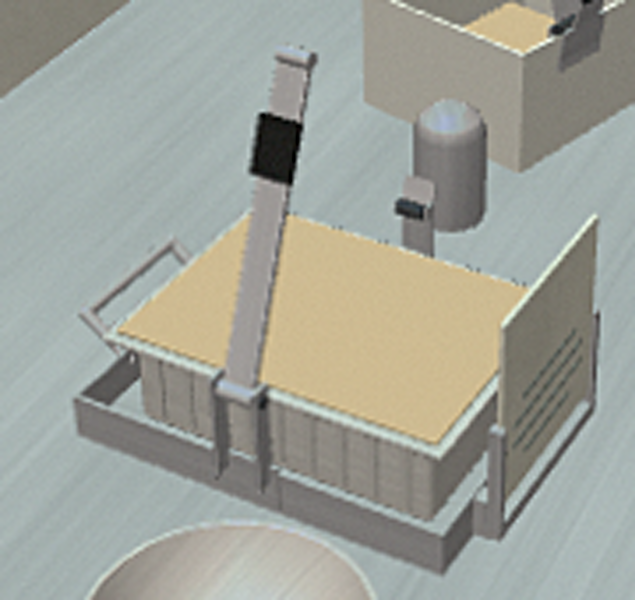

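View pics/c_sideb.png

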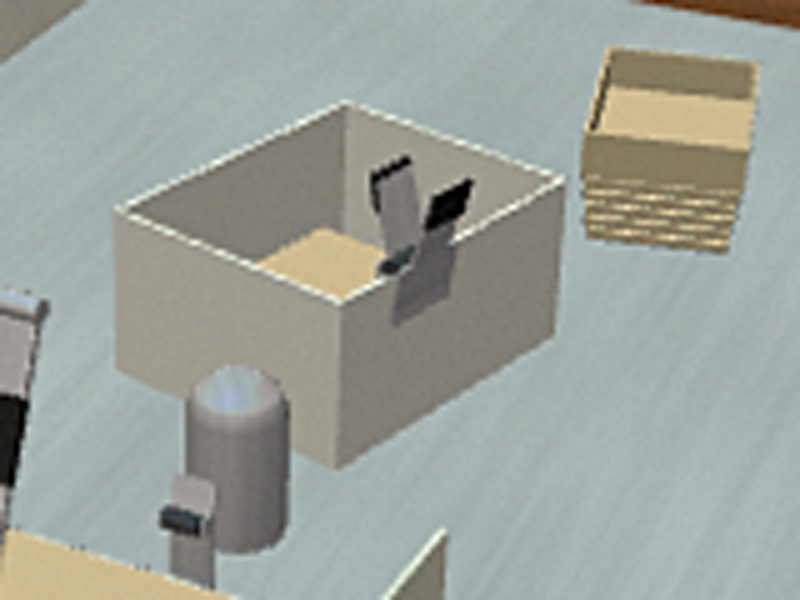

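```bash
cat > fit.py <<'E'
from h import *
from scipy.optimize import least_squares
def fit(obs,p0):
    # obs: (cam,(u,v),body pt)
    def res(p,full=False):
        c,s=np.cos(p[2]),np.sin(p[2]); R=np.array([[c,-s,0],[s,c,0],[0,0,1]]); o=[]
        for n,uv,b in obs:
            q=proj(n,R@np.array(b)+[p[0],p[1],0]); o+= [q[0]-uv[0],q[1]-uv[1]]
        return np.array(o)
    s=least_squares(res,p0,loss="soft_l1"); return s.x,res(s.x).reshape(-1,2)
E
python3 - <<'E'
from fit import *
np.set_printoptions(precision=4,suppress=True)
t=lambda x,y:(160+x/3.75,140+y/3.75); s=lambda x,y:(170+x/3.5294,215+y/3.5294)
tb=lambda x,y:(310+x/5.4545,150+y/5.4545); sb=lambda x,y:(250+x/5,170+y/5)
O=[("top",t(185,165),(.125,.1,.03)),("top",t(445,178),(.125,-.1,.03)),("top",t(428,503),(-.125,-.1,.03)),("top",t(162,487),(-.125,.1,.03)),
("top",t(179,496),(-.138,.06,.15)),("side",s(597,215),(-.138,-.06,.15)),("side",s(501,325),(-.138,.06,.15)),
("side",s(75,402),(.125,.1,.03)),("side",s(445,537),(-.125,.1,.03)),("side",s(442,573),(-.125,.1,0))]
for sub in (O,[o for o in O if o[0]=="top"],[o for o in O if o[0]=="side"]):
    p,e=fit(sub,[.6,.2,0]); print("carrier",p); print(e.T)
B=[("top",tb(288,88),(.08,.1,.1)),("top",tb(670,195),(.08,-.1,.1)),("top",tb(592,498),(-.08,-.1,.1)),("top",tb(201,393),(-.08,.1,.1)),
("side",sb(348,101),(.08,-.1,.1)),("side",sb(116,208),(.08,.1,.1)),("side",sb(340,304),(-.08,.1,.1)),("side",sb(567,180),(-.08,-.1,.1)),("side",sb(340,468),(-.08,.1,0)),("side",sb(116,370),(.08,.1,0))]
for sub in (B,[o for o in B if o[0]=="top"],[o for o in B if o[0]=="side"]):
    p,e=fit(sub,[.6,-.1,-.2]); print("tub",p); print(e.T)
E
```

```text
carrier [ 0.5553  0.217  -0.0822]
[[-1.2108 -0.056  -1.6417 -2.7607 -1.0451  0.7203  0.9007  0.258  -0.2726
   0.4954]
 [-1.7318 -1.0415  0.176   0.3131 -0.0523 -0.9536 -0.6839 -3.2762 -1.2519
  -0.0475]]
carrier [ 0.5543  0.2136 -0.076 ]
[[-0.2996  0.8881 -0.1251 -1.2771  0.5926]
 [-1.2208 -0.9531  0.2957  0.8738  0.4585]]
carrier [ 0.5555  0.2214 -0.0694]
[[-0.0925  0.7058 -0.9667 -0.3036  0.465 ]
 [-0.4135  0.2062 -1.503  -0.1216  1.0917]]
tub [ 0.6015 -0.198  -0.3013]
[[-0.736  -0.2018 -0.551  -0.3837 -0.2179 -0.1501  0.9777  0.3493 -0.1313
   0.3509]
 [-0.0259  0.0113  0.3219 -0.5435 -0.9933 -0.3665 -0.8384 -1.133  -0.1803
  -0.7273]]
tub [ 0.6014 -0.1992 -0.2978]
[[-0.4079  0.191   0.0445  0.144 ]
 [ 0.1206 -0.0773  0.2853 -0.3388]]
tub [ 0.6003 -0.1941 -0.3081]
[[-0.0292 -0.4286  0.5069  0.4369 -0.588   0.0834]
 [-0.4332  0.1549 -0.089  -0.3755  0.6292 -0.1608]]
```

Run:
```python
from fit import *
t=lambda x,y:(160+x/3.75,140+y/3.75); s=lambda x,y:(170+x/3.5294,215+y/3.5294)
tb=lambda x,y:(310+x/5.4545,150+y/5.4545); sb=lambda x,y:(250+x/5,170+y/5)
Rz=lambda a:np.array([[np.cos(a),-np.sin(a),0],[np.sin(a),np.cos(a),0],[0,0,1]])
for nm,Tt,Ts in (("tub",(.6014,-.1992,-.298),(.6003,-.1941,-.308)),):
  for yc in (0,.01,.02,.03,.04):
    for n,T,f in(("top",Tt,lambda q:((q[0]-310)*5.4545,(q[1]-150)*5.4545)),("side",Ts,lambda q:((q[0]-250)*5,(q[1]-170)*5))):
      print(yc,n,*[np.round(f(proj(n,Rz(T[2])@np.array([-.0785+dx,yc,z])+[T[0],T[1],0]))) for dx,z in((0,.1045),(.0215,.1475),(-.0215,.1475))])
C={"top":(.5543,.2136,-.076),"side":(.5555,.2214,-.0695)}
for a in (.9,1.0,1.1,1.2,1.3,1.35):
  for n in C:
    T=C[n]; R=Rz(T[2]); Rk=np.array([[1,0,0],[0,np.cos(a),np.sin(a)],[0,-np.sin(a),np.cos(a)]])
    # strap dir at a: (0,-cos,sin)
    d=np.array([0,-np.cos(a),np.sin(a)]); nz=np.array([0,np.sin(a),np.cos(a)])
    H=np.array([0,.105,.084]); q=[R@(H+p)+[T[0],T[1],0] for p in(.14*d+.007*nz,.195*d,0*d)]
    f=(lambda q:((q[0]-160)*3.75,(q[1]-140)*3.75)) if n=="top" else (lambda q:((q[0]-170)*3.5294,(q[1]-215)*3.5294))
    print(a,n,*[np.round(f(proj(n,x))) for x in q])
```

```text
0 top [398. 441.] [420. 385.] [397. 470.]
0 side [460. 229.] [432. 144.] [497. 168.]
0.01 top [379. 436.] [399. 380.] [377. 465.]
0.01 side [448. 235.] [420. 150.] [486. 174.]
0.02 top [359. 430.] [379. 374.] [356. 459.]
0.02 side [437. 242.] [408. 156.] [474. 180.]
0.03 top [340. 425.] [359. 369.] [336. 454.]
0.03 side [425. 248.] [396. 162.] [462. 186.]
0.04 top [320. 419.] [339. 363.] [316. 448.]
0.04 side [414. 255.] [384. 168.] [450. 193.]
0.9 top [239. 291.] [290. 284.] [150. 312.]
0.9 side [310. 148.] [345.  56.] [238. 394.]
1.0 top [220. 288.] [264. 280.] [150. 312.]
1.0 side [298. 146.] [330.  50.] [238. 394.]
1.1 top [200. 285.] [236. 276.] [150. 312.]
1.1 side [285. 147.] [313.  47.] [238. 394.]
1.2 top [179. 283.] [206. 272.] [150. 312.]
1.2 side [272. 150.] [295.  48.] [238. 394.]
1.3 top [157. 281.] [176. 269.] [150. 312.]
1.3 side [257. 156.] [276.  52.] [238. 394.]
1.35 top [147. 280.] [160. 267.] [150. 312.]
1.35 side [250. 159.] [266.  56.] [238. 394.]
```

```bash
cat > go.py <<'E'
import sys
from h import *
# target x y z phi
def rel(t,phi):
    s=r.get_state(); R=np.array(s["tcp_rot"]); d=R.T@(np.array(t)-s["eef_pos"])
    from scipy.spatial.transform import Rotation as Ro
    Rt=np.array([[np.cos(phi),0,-np.sin(phi)],[np.sin(phi),0,np.cos(phi)],[0,-1,0]])
    w=Ro.from_matrix(R.T@Rt).as_rotvec()
    return np.round(d/.2,4),np.round(w/1.5,4),s
if __name__=="__main__":
    a=[float(x) for x in sys.argv[1:]]; d,w,s=rel(a[:3],a[3]); print("shift",d,"turn",w,"at",np.round(s["eef_pos"],4),"F",np.round(s["force"],1),"t",s["time_s"],"op",round(s["opening"],4))
E
python3 go.py .5 -.35 .38 1.495
```

```text
shift [ 1.9173 -0.9059  1.0006] turn [ 0.     -0.8095 -0.    ] at [ 0.187  -0.6486  0.1988] F [-0.8 -0.5  0.2] t 1.1 op 0.0852
```

```bash
python3 -m jog '[[[0.2,-0.25,0.12],[0,-0.1,0]],[[0.4,-0.5,0.24],[0,-0.2,0]],[[0.6,-0.7,0.36],[0,-0.3,0]],[[0.75,-0.85,0.5],[0,-0.4,0]],[[0.9,-0.9,0.6],[0,-0.5,0]],[[1,-0.9,0.75],[0,-0.6,0]],[[1,-0.9,0.9],[0,-0.7,0]],[[1,-0.9,1],[0,-0.8095,0]]]' 1 40; python3 go.py .565 .37 .36 1.495
```

```text
time_s: 1.9
eef_pos: [0.3245, -0.3985, 0.3802]
tcp_rot: [[0.081, 0.002, -0.997], [0.997, -0.001, 0.081], [-0.001, -1.0, -0.002]]
force: [-0.3, 0.6, 0.8]
opening: 0.0004
shift [ 3.9276  0.0996 -0.8859] turn [ 0.0016 -0.0037 -0.0006] at [ 0.3245 -0.3985  0.3802] F [-0.3  0.6  0.8] t 1.9 op 0.0004
```

```bash
R1='x'; python3 -m jog '[[[0.2,0,-0.2],[0,0,0]],[[0.4,0,-0.4],[0,0,0]],[[0.6,0,-0.6],[0,0,0]],[[0.8,0,-0.8],[0,0,0]],[[1,0,-0.886],[0,0,0]],[[1,0,-0.886],[0,0,0]],[[1,0,-0.886],[0,0,0]],[[1,0,-0.886],[0,0,0]]]' 
python3 -m jog '[[[0.15,0,0],[0,0,0]],[[0.3,0,0],[0,0,0]],[[0.45,0,0],[0,0,0]],[[0.6,0,0],[0,0,0]],[[0.75,0,0],[0,0,0]],[[0.9,0,0],[0,0,0]],[[1,0,0],[0,0,0]],[[1,0,0],[0,0,0]]]' 
python3 -m jog '[[[0.15,0,0],[0,0,0]],[[0.3,0,0],[0,0,0]],[[0.45,0,0],[0,0,0]],[[0.6,0,0],[0,0,0]],[[0.75,0,0],[0,0,0]],[[0.9,0,0],[0,0,0]],[[1,0,0],[0,0,0]],[[1,0,0],[0,0,0]]]' 
python3 go.py .565 .37 .36 1.495
```

```text
time_s: 2.7
eef_pos: [0.5182, -0.2175, 0.3788]
tcp_rot: [[0.089, -0.0, -0.996], [0.996, -0.0, 0.089], [-0.0, -1.0, 0.0]]
force: [-0.0, -0.5, 1.0]
opening: 0.0004
time_s: 3.5
eef_pos: [0.536, -0.018, 0.3791]
tcp_rot: [[0.089, 0.001, -0.996], [0.996, 0.0, 0.089], [0.0, -1.0, -0.001]]
force: [-0.6, -0.9, -0.1]
opening: -0.0001
time_s: 4.3
eef_pos: [0.5545, 0.1814, 0.3783]
tcp_rot: [[0.089, -0.001, -0.996], [0.996, -0.0, 0.089], [-0.0, -1.0, 0.001]]
force: [0.3, 0.3, 0.4]
opening: 0.0002
shift [0.944  0.0909 0.0317] turn [-0.0005 -0.0091 -0.0003] at [0.5545 0.1814 0.3783] F [0.3 0.3 0.4] t 4.3 op 0.0002
```

```bash
python3 -m jog '[[[0.15,0,0],[0,0,0]],[[0.3,0.03,0],[0,0,0]],[[0.45,0.05,0.03],[0,-0.009,0]],[[0.6,0.09,0.03],[0,-0.009,0]],[[0.75,0.09,0.03],[0,-0.009,0]],[[0.9,0.09,0.03],[0,-0.009,0]],[[0.945,0.09,0.03],[0,-0.009,0]],[[0.945,0.09,0.03],[0,-0.009,0]]]'
python3 - <<'E'
from h import *
for n in("side","top"): shot(n,n+"1")
p=r.get_state()["eef_pos"]
for n in("side","top"):
    im=cv2.imread(f"pics/{n}1.png"); u,v=proj(n,p); print(n,u,v)
    a,b=int(v)-70,int(u)-80; c=cv2.resize(im[max(a,0):a+140,b:b+160],None,fx=4,fy=4,interpolation=cv2.INTER_CUBIC)
    cv2.drawMarker(c,(int((u-b+.5)*4),int((v-max(a,0)+.5)*4)),(0,0,255),0,12,1); cv2.imwrite(f"pics/{n}1c.png",c)
E
python3 go.py .57 .35 .22 1.495
```

```text
time_s: 5.1
eef_pos: [0.5656, 0.3693, 0.3601]
tcp_rot: [[0.076, -0.001, -0.997], [0.997, -0.001, 0.076], [-0.001, -1.0, 0.001]]
force: [-0.1, -0.9, -0.7]
opening: 0.0002
side 214.45783728337733 205.26218220872735
top 154.55660436669908 202.47788942176535
shift [-0.0882  0.7052 -0.0291] turn [ 0.0001 -0.001  -0.0002] at [0.5656 0.3681 0.361 ] F [-1.  -0.   0.1] t 5.2 op 0.0001
```

View pics/side1c.png

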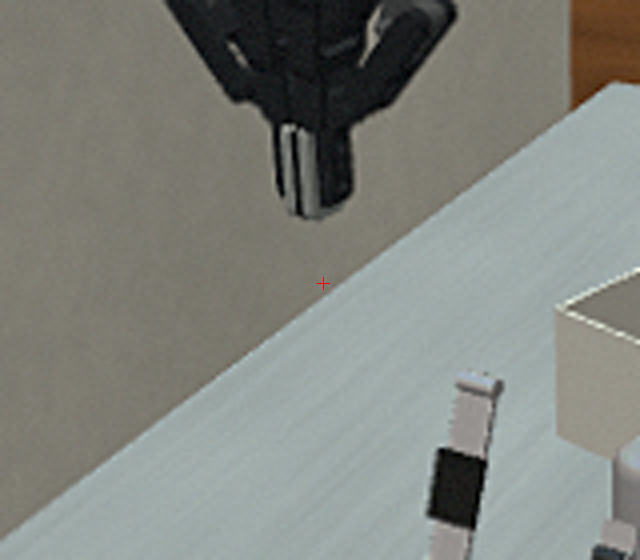

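View pics/top1c.png

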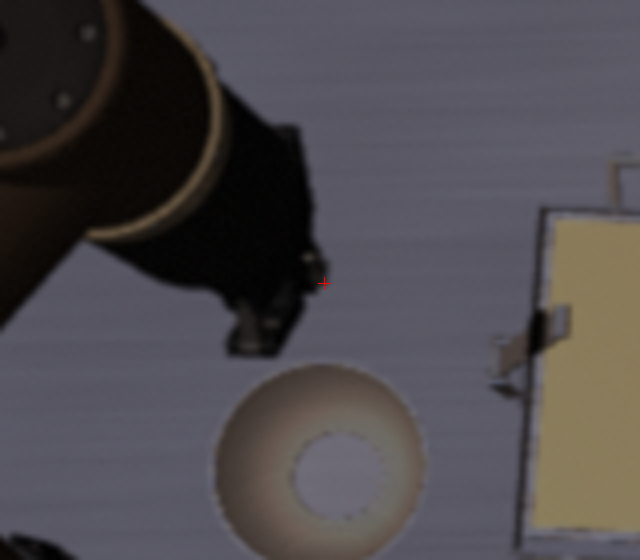

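Run:
```python
from h import *
np.set_printoptions(precision=3,suppress=True,linewidth=150)
D=np.load("pics/side1.npz"); P=D["P"]
u,v=214.46,205.26; a,b=int(v)-70,int(u)-80
for y in (130,160,190,205,212): print(y,[P[a+y//4,b+x//4] for x in (285,305,330)])
D=np.load("pics/top1.npz"); P=D["P"]
u,v=154.56,202.48; a,b=int(v)-70,int(u)-80
print(a,b)
for y in (255,265,275,285): print(y,[P[a+y//4,b+x//4] for x in (300,312,320)])
print(r.get_state()["eef_pos"])
```

```text
130 [array([0.572, 0.376, 0.428]), array([0.56 , 0.382, 0.432]), array([0.551, 0.378, 0.432])]
160 [array([0.572, 0.379, 0.416]), array([0.562, 0.379, 0.418]), array([0.554, 0.376, 0.418])]
190 [array([0.571, 0.381, 0.405]), array([0.562, 0.38 , 0.407]), array([0.554, 0.377, 0.407])]
205 [array([ 1.282, -0.65 , -0.136]), array([0.562, 0.381, 0.4  ]), array([0.554, 0.377, 0.4  ])]
212 [array([ 1.286, -0.654, -0.147]), array([0.563, 0.381, 0.397]), array([0.558, 0.372, 0.394])]
132 74
255 [array([0.546, 0.334, 0.532]), array([0.568, 0.355, 0.431]), array([0.573, 0.358, 0.406])]
265 [array([0.553, 0.35 , 0.471]), array([0.562, 0.356, 0.428]), array([0.564, 0.354, 0.419])]
275 [array([0.549, 0.351, 0.469]), array([0.556, 0.354, 0.435]), array([0.56 , 0.355, 0.415])]
285 [array([0.55 , 0.361, 0.432]), array([0.554, 0.36 , 0.41 ]), array([0.557, 0.36 , 0.396])]
[0.566 0.368 0.361]
```

```bash
python3 - <<'E'
from h import *
np.set_printoptions(precision=3,suppress=True,linewidth=150)
D=np.load("pics/side0.npz"); P=D["P"]
for n,(v,u) in dict(table1=(420,320),table2=(250,200),lid=(300,270),table3=(380,150),pad=(256,247),strapend=(231,253),cardtop=(300,325),boats=(185,385),base=(360,500)).items():
    print(n,np.nanmedian(P[v-2:v+3,u-2:u+3].reshape(-1,3),axis=0))
D=np.load("pics/top0.npz"); P=D["P"]
for n,(v,u) in dict(t1=(120,120),t2=(120,500),t3=(300,100),t4=(300,250),gripbody=(450,320)).items():
    print(n,np.nanmedian(P[v-2:v+3,u-2:u+3].reshape(-1,3),axis=0))
E
python3 - <<'E'
import numpy as np,cv2
d=np.load("pics/side1.npz")["im"]; cv2.imwrite("pics/side1d.png",cv2.resize(d[60:260,80:340,::-1],None,fx=3,fy=3,interpolation=cv2.INTER_CUBIC))
E
```

```text
table1 [0.356 0.406 0.   ]
table2 [ 0.875 -0.01  -0.   ]
lid [0.552 0.207 0.072]
table3 [0.692 0.451 0.   ]
pad [0.562 0.278 0.218]
strapend [0.558 0.257 0.262]
cardtop [0.419 0.235 0.129]
boats [ 0.5   -0.53   0.058]
base [ 0.069  0.117 -0.001]
t1 [ 0.888  0.569 -0.001]
t2 [ 0.864 -0.547  0.   ]
t3 [ 0.365  0.612 -0.003]
t4 [ 0.354  0.194 -0.   ]
gripbody [0.002 0.007 0.281]
```

View pics/side1d.png

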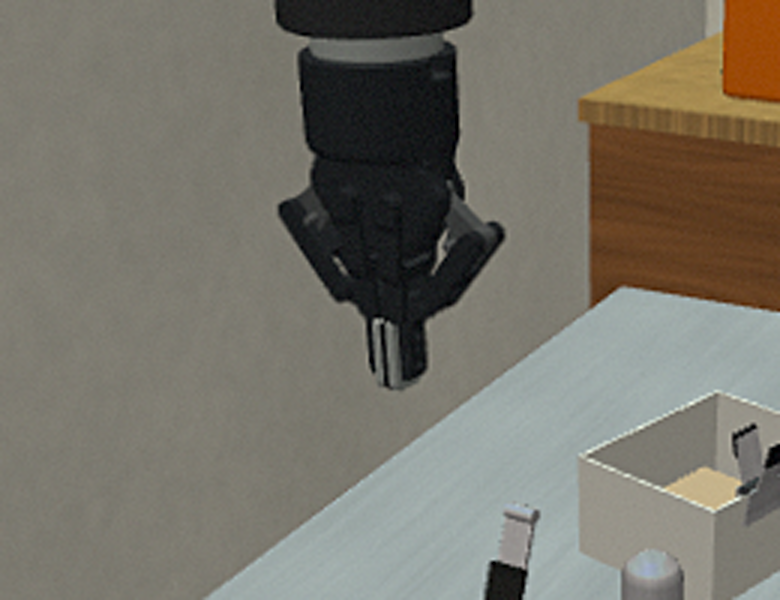

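```bash
python3 go.py .563 .34 .19 1.495; python3 -m jog '[[[-0.03,0.12,0.01],[0,0,0]],[[-0.08,0.25,0.01],[0,0,0]],[[-0.14,0.4,0.01],[0,0,0]],[[-0.14,0.55,0.01],[0,0,0]],[[-0.14,0.7,0.01],[0,0,0]],[[-0.14,0.8,0.01],[0,0,0]],[[-0.14,0.85,0.01],[0,0,0]],[[-0.14,0.85,0.01],[0,0,0]]]'
python3 - <<'E'
from h import *
im,d=shot("side","side2"); cv2.imwrite("pics/side2c.png",cv2.resize(im[140:360,140:340,::-1],None,fx=2.7,fy=2.7,interpolation=cv2.INTER_CUBIC))
E
python3 go.py .563 .34 .19 1.495
```

```text
shift [-0.1407  0.8552  0.002 ] turn [ 0.0001 -0.001  -0.0002] at [0.5656 0.3681 0.361 ] F [-1.  -0.   0.1] t 5.2 op 0.0001
time_s: 6.0
eef_pos: [0.5609, 0.3403, 0.1902]
tcp_rot: [[0.077, -0.001, -0.997], [0.997, -0.001, 0.077], [-0.001, -1.0, 0.001]]
force: [0.0, 0.1, 0.8]
opening: 0.0
shift [-0.0041  0.008  -0.0079] turn [ 0.0004 -0.0009  0.0001] at [0.5615 0.3409 0.1916] F [-0.2 -0.2  0.1] t 6.05 op -0.0001
```

View pics/side2c.png

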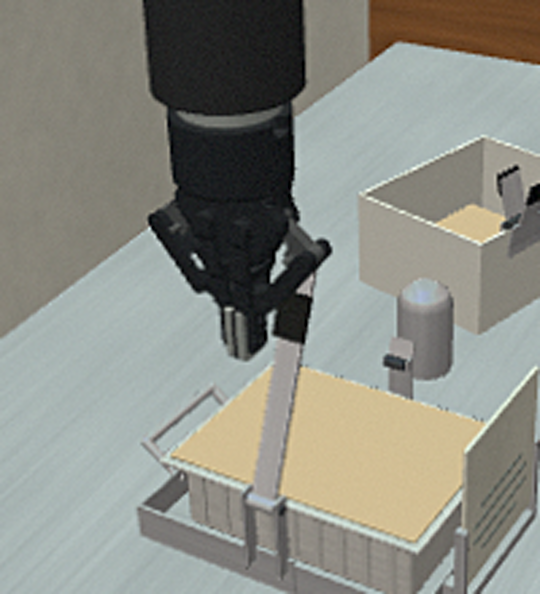

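Run:
```python
from h import *
np.set_printoptions(precision=3,suppress=True,linewidth=150)
P=np.load("pics/side2.npz")["P"]
g=lambda x,y:P[140+int(y/2.7),140+int(x/2.7)]
for y in (310,330,345,352,358): print(y,[g(x,y) for x in (228,236,245,255)])
print("pad",[g(x,315) for x in(285,292,300)]); print("strap",[g(x,400) for x in(270,280,290)])
print("knuck",g(320,255),g(165,220)); print("body",g(200,180),g(280,180))
print("above",g(300,285))
```

```text
310 [array([0.566, 0.35 , 0.26 ]), array([0.559, 0.351, 0.262]), array([0.552, 0.352, 0.264]), array([0.547, 0.348, 0.264])]
330 [array([0.566, 0.351, 0.245]), array([0.559, 0.352, 0.247]), array([0.555, 0.35 , 0.246]), array([0.548, 0.347, 0.247])]
345 [array([0.567, 0.351, 0.234]), array([0.559, 0.353, 0.237]), array([0.555, 0.351, 0.237]), array([0.549, 0.348, 0.237])]
352 [array([ 0.764,  0.049, -0.001]), array([0.56 , 0.353, 0.231]), array([0.556, 0.35 , 0.23 ]), array([0.549, 0.347, 0.23 ])]
358 [array([ 0.758,  0.059, -0.   ]), array([0.561, 0.352, 0.226]), array([0.555, 0.351, 0.227]), array([ 0.736,  0.046, -0.002])]
pad [array([0.566, 0.278, 0.216]), array([0.56 , 0.277, 0.217]), array([0.553, 0.279, 0.22 ])]
strap [array([0.569, 0.298, 0.155]), array([0.563, 0.296, 0.156]), array([0.552, 0.3  , 0.162])]
knuck [0.5   0.346 0.313] [0.61  0.346 0.312]
body [0.561 0.377 0.364] [0.525 0.348 0.359]
above [0.521 0.334 0.28 ]
```

```bash
python3 -m jog '[[[-0.05,0,0],[0,0,0]],[[-0.1,0,0],[0,0,0]],[[-0.14,0,0],[0,0,0]],[[-0.18,0,0],[0,0,0]],[[-0.2,0,0],[0,0,0]],[[-0.215,0,0],[0,0,0]],[[-0.225,0,0],[0,0,0]],[[-0.225,0,0],[0,0,0]]]' ; python3 -m jog '[[[-0.01,0,0],[0,0,0]],[[-0.02,0,0],[0,0,0]],[[-0.03,0,0],[0,0,0]],[[-0.04,0,0],[0,0,0]],[[-0.05,0,0],[0,0,0]],[[-0.06,0,0],[0,0,0]],[[-0.07,0,0],[0,0,0]],[[-0.07,0,0],[0,0,0]]]'
python3 - <<'E'
from h import *
np.set_printoptions(precision=3,suppress=True,linewidth=150)
im,d=shot("side","side3"); cv2.imwrite("pics/side3c.png",cv2.resize(im[140:360,140:340,::-1],None,fx=2.7,fy=2.7,interpolation=cv2.INTER_CUBIC))
s=r.get_state(); print(s["eef_pos"],s["force"])
E
```

```text
time_s: 6.85
eef_pos: [0.5576, 0.2967, 0.1908]
tcp_rot: [[0.076, -0.0, -0.997], [0.997, -0.0, 0.076], [-0.0, -1.0, 0.0]]
force: [-0.3, -0.2, -0.8]
opening: -0.0002
time_s: 7.65
eef_pos: [0.5565, 0.2827, 0.1908]
tcp_rot: [[0.077, 0.0, -0.997], [0.997, 0.0, 0.077], [0.0, -1.0, -0.0]]
force: [0.0, 0.8, 0.4]
opening: 0.0001
[0.557 0.283 0.191] [-0.305 -0.525  0.227]
```

View pics/side3c.png

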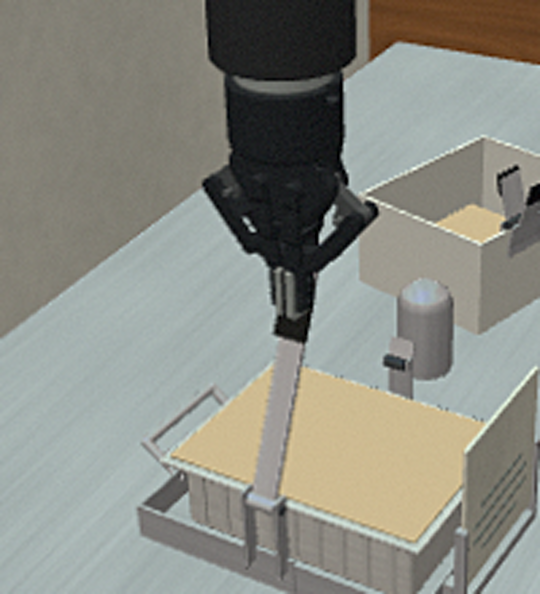

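```bash
python3 -m jog '[[[-0.05,0.03,0],[0,0,0]],[[-0.115,0.06,0],[0,0,0]],[[-0.18,0.1,0],[0,0,0]],[[-0.235,0.145,0],[0,0,0]],[[-0.29,0.197,0],[0,0,0]],[[-0.34,0.25,0],[0,0,0]],[[-0.38,0.31,0],[0,0,0]],[[-0.42,0.38,0],[0,0,0]]]'
python3 - <<'E'
from h import *
np.set_printoptions(precision=3,suppress=True,linewidth=150)
im,d=shot("side","side4"); cv2.imwrite("pics/side4c.png",cv2.resize(im[140:360,140:340,::-1],None,fx=2.7,fy=2.7,interpolation=cv2.INTER_CUBIC))
s=r.get_state(); print(s["eef_pos"],s["force"])
E
```

```text
time_s: 8.5
eef_pos: [0.5502, 0.1983, 0.1139]
tcp_rot: [[0.077, 0.0, -0.997], [0.997, 0.0, 0.077], [0.0, -1.0, -0.0]]
force: [-0.0, -0.1, -1.0]
opening: -0.0001
[0.548 0.197 0.111] [-1.811 -1.94  -2.96 ]
```

View pics/side4c.png

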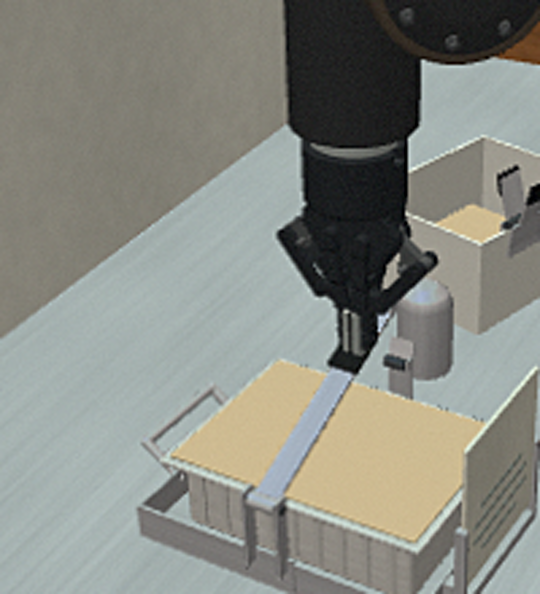

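```bash
python3 -m jog '[[[-0.015,0.03,0],[0,0,0]],[[-0.03,0.065,0],[0,0,0]],[[-0.042,0.1,0],[0,0,0]],[[-0.055,0.135,0],[0,0,0]],[[-0.062,0.16,0],[0,0,0]],[[-0.066,0.18,0],[0,0,0]],[[-0.07,0.195,0],[0,0,0]],[[-0.07,0.205,0],[0,0,0]]]' ;python3 -m jog '[[[0,0.01,0],[0,0,0]],[[0,0.02,0],[0,0,0]],[[0,0.03,0],[0,0,0]],[[0,0.04,0],[0,0,0]],[[0,0.05,0],[0,0,0]],[[0,0.06,0],[0,0,0]],[[0,0.06,0],[0,0,0]],[[0,0.06,0],[0,0,0]]]'
python3 - <<'E'
from h import *
np.set_printoptions(precision=3,suppress=True,linewidth=150)
im,d=shot("side","side5"); cv2.imwrite("pics/side5c.png",cv2.resize(im[140:360,140:340,::-1],None,fx=2.7,fy=2.7,interpolation=cv2.INTER_CUBIC))
s=r.get_state(); print(s["eef_pos"],s["force"])
E
```

```text
time_s: 9.35
eef_pos: [0.549, 0.1851, 0.0736]
tcp_rot: [[0.076, -0.0, -0.997], [0.997, -0.0, 0.076], [-0.0, -1.0, 0.0]]
force: [-0.3, 0.7, -0.7]
opening: -0.0001
time_s: 10.15
eef_pos: [0.549, 0.1852, 0.0616]
tcp_rot: [[0.076, -0.0, -0.997], [0.997, -0.0, 0.076], [-0.0, -1.0, 0.0]]
force: [-0.6, 0.2, 0.0]
opening: 0.0003
[0.549 0.185 0.062] [ 0.001 -0.758 -0.269]
```

View pics/side5c.png

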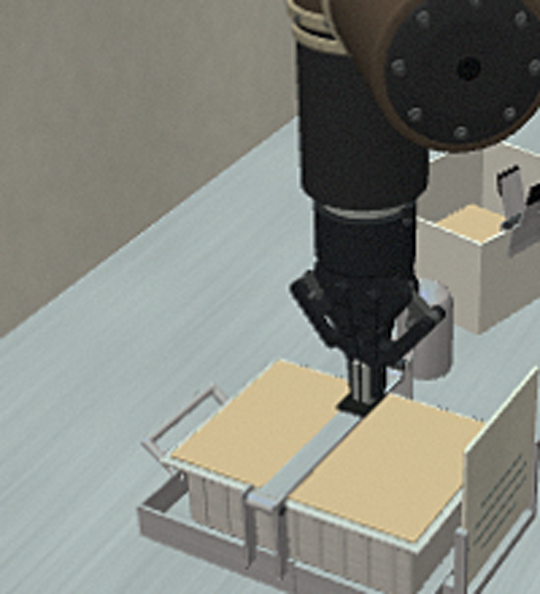

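```bash
python3 -m jog '[[[0,0.005,0],[0,0,0]],[[0,0.01,0],[0,0,0]],[[0,0.015,0],[0,0,0]],[[0,0.02,0],[0,0,0]],[[0,0.02,0],[0,0,0]],[[0,0.02,0],[0,0,0]],[[0,0.02,0],[0,0,0]],[[0,0.02,0],[0,0,0]]]' ;python3 -c "
from h import *
s=r.get_state(); print(s['eef_pos'],s['force'],s['torque'])"
```

```text
time_s: 11.0
eef_pos: [0.5492, 0.1852, 0.0585]
tcp_rot: [[0.076, 0.0, -0.997], [0.997, 0.0, 0.076], [0.0, -1.0, -0.0]]
force: [-2.8, -0.2, 5.3]
opening: -0.0
[0.54915989 0.18519295 0.05847464] [-2.79392566 -0.21414001  5.26244772] [-0.08602467  0.92576569  0.02244925]
```

```bash
python3 -m jog '[[[0,0.005,0],[0,0,0]],[[0,0.01,0],[0,0,0]],[[0,0.01,0],[0,0,0]],[[0,0.015,0],[0,0,0]],[[0,0.015,0],[0,0,0]],[[0,0.015,0],[0,0,0]],[[0,0.015,0],[0,0,0]],[[0,0.015,0],[0,0,0]]]' ;python3 -c "
from h import *
s=r.get_state(); print(s['eef_pos'],s['force'],s['torque'])"
```

```text
time_s: 11.8
eef_pos: [0.5495, 0.1852, 0.0579]
tcp_rot: [[0.075, 0.002, -0.997], [0.997, 0.0, 0.075], [0.0, -1.0, -0.002]]
force: [-9.6, -1.9, 25.7]
opening: 0.0
[0.54947288 0.18518061 0.05793242] [-9.61723421 -1.85797604 25.68538065] [-0.66943024  3.83770559  0.03289309]
```

```bash
python3 -m jog '[[[0,-0.02,0],[0,0,0]],[[0,-0.1,0],[0,0,0]],[[0,-0.3,0],[0,0,0]],[[0,-0.5,0],[0,0,0]],[[0,-0.7,0],[0,0,0]],[[0,-0.85,0],[0,0,0]],[[0,-1,0],[0,0,0]],[[0,-1,0],[0,0,0]]]' -1
python3 - <<'E'
from h import *
np.set_printoptions(precision=3,suppress=True,linewidth=150)
im,d=shot("side","side6"); cv2.imwrite("pics/side6c.png",cv2.resize(im[215:385,170:350,::-1],None,fx=3.5,fy=3.5,interpolation=cv2.INTER_CUBIC))
P=world("side",d)
g=lambda x,y:P[215+int(y/3.5),170+int(x/3.5)]
E
python3 go.py .5366 -.1427 .26 1.27
```

```text
time_s: 12.6
eef_pos: [0.5511, 0.186, 0.2596]
tcp_rot: [[0.076, 0.007, -0.997], [0.997, 0.003, 0.076], [0.004, -1.0, -0.007]]
force: [0.8, -0.5, 0.4]
opening: 0.0853
shift [-1.6424 -0.0192 -0.0587] turn [0.002  0.1496 0.0021] at [0.55   0.1857 0.257 ] F [-0.2  0.8 -0.3] t 12.65 op 0.0854
```

View pics/side6c.png

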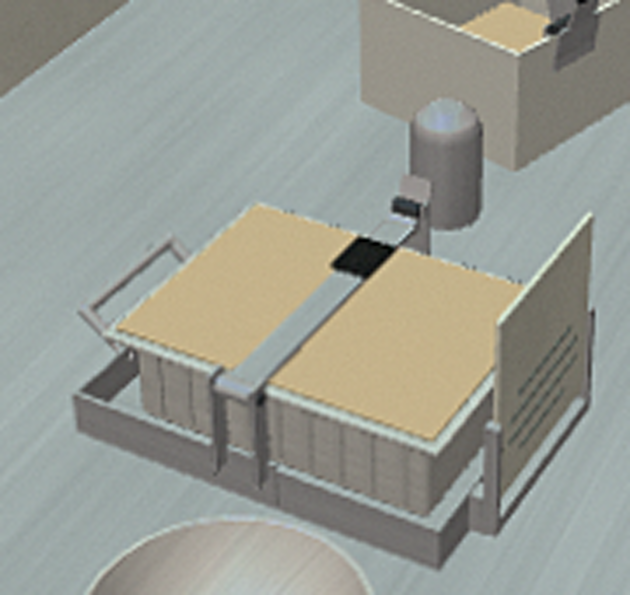

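Run:
```python
import numpy as np
P=np.load("pics/side6.npz")["P"]
for x,y in((270,360),(310,325),(340,300),(362,257),(398,230),(405,205)):
    print((x,y),np.round(np.nanmedian(P[215+int(y/3.5)-1:215+int(y/3.5)+2,170+int(x/3.5)-1:170+int(x/3.5)+2].reshape(-1,3),axis=0),4))
```

```text
(270, 360) [0.5588 0.2964 0.0865]
(310, 325) [0.5557 0.2547 0.0843]
(340, 300) [0.55   0.2247 0.0843]
(362, 257) [0.5537 0.1886 0.0907]
(398, 230) [0.5511 0.1438 0.0852]
(405, 205) [0.5527 0.1312 0.0955]
```

```bash
python3 -m jog '[[[-0.15,0,0],[0,0,0]],[[-0.3,0,0],[0,0,0]],[[-0.45,0,0],[0,0,0]],[[-0.6,0,0],[0,0,0]],[[-0.75,0,0],[0,0,0]],[[-0.85,0,0],[0,0,0]],[[-0.9,0,0],[0,0,0]],[[-0.9,0,0],[0,0,0]]]' ; python3 go.py .5363 -.14 .2 1.269
```

```text
time_s: 13.45
eef_pos: [0.5348, 0.0048, 0.254]
tcp_rot: [[0.078, -0.001, -0.997], [0.997, -0.0, 0.078], [-0.0, -1.0, 0.001]]
force: [0.2, 0.7, -0.0]
opening: 0.0857
shift [-0.7211  0.27   -0.0642] turn [-0.0008  0.1492 -0.0003] at [0.5348 0.0048 0.254 ] F [ 0.2  0.7 -0. ] t 13.45 op 0.0857
```

```bash
python3 -m jog '[[[-0.15,0.05,0],[0,0.05,0]],[[-0.3,0.1,-0.03],[0,0.1,0]],[[-0.45,0.15,-0.06],[0,0.149,0]],[[-0.6,0.2,-0.065],[0,0.149,0]],[[-0.7,0.25,-0.065],[0,0.149,0]],[[-0.72,0.27,-0.065],[0,0.149,0]],[[-0.72,0.27,-0.065],[0,0.149,0]],[[-0.72,0.27,-0.065],[0,0.149,0]]]'
python3 - <<'E'
from h import *
for n,(a,b) in dict(side=(100,230),top=(150,300)).items():
    im,d=shot(n,n+"7"); cv2.imwrite(f"pics/{n}7c.png",cv2.resize(im[a:a+150,b:b+190,::-1],None,fx=4,fy=4,interpolation=cv2.INTER_CUBIC))
E
python3 go.py .5363 -.14 .2 1.269
```

```text
time_s: 14.25
eef_pos: [0.5376, -0.138, 0.2009]
tcp_rot: [[0.295, 0.0, -0.956], [0.956, -0.0, 0.295], [-0.0, -1.0, -0.0]]
force: [0.2, -0.3, 0.9]
opening: 0.0854
shift [-0.0124  0.0064  0.004 ] turn [0.0005 0.002  0.0002] at [ 0.5378 -0.1379  0.2013] F [0.5 1.  0.5] t 14.35 op 0.0855
```

View pics/side7c.png

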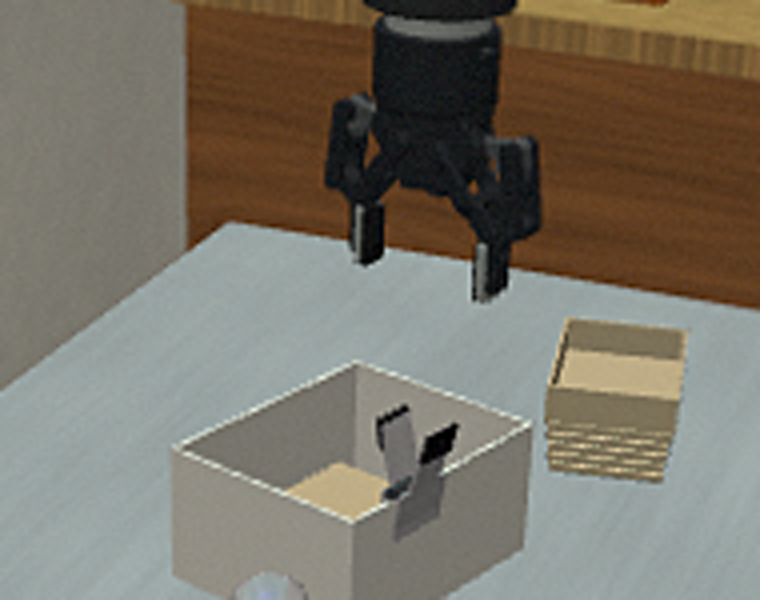

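View pics/top7c.png

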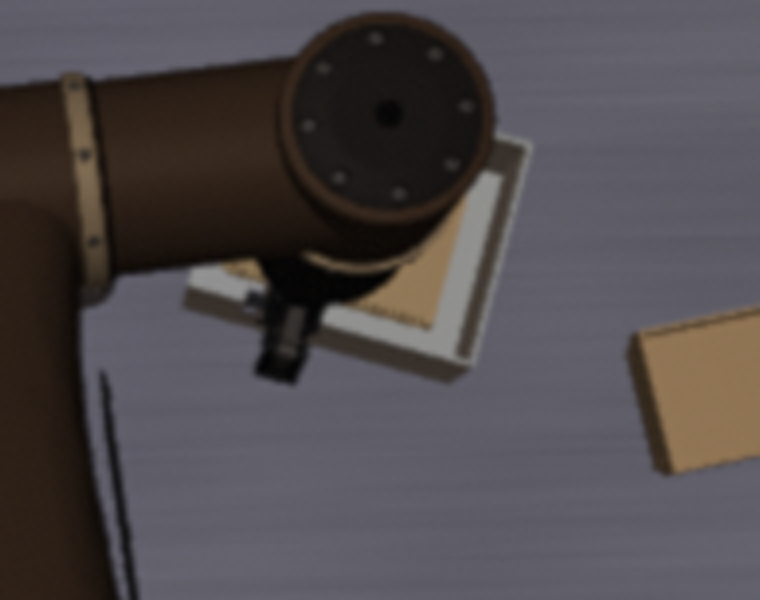

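Run:
```python
import numpy as np
P=np.load("pics/side7.npz")["P"]
def g(x,y,k=1):
    u,v=230+int(x/4),100+int(y/4); return np.round(np.nanmedian(P[v-k:v+k+1,u-k:u+k+1].reshape(-1,3),axis=0),4)
print("grip A (+x)",[g(x,y,0) for x,y in((360,255),(372,255),(378,250),(360,230),(372,230))])
print("grip B (-x)",[g(x,y,0) for x,y in((478,292),(485,292),(495,285),(478,265),(490,265))])
print("handle +x",[g(x,y,0) for x,y in((385,425),(395,415),(405,410),(395,440),(400,460))])
print("handle -x",[g(x,y,0) for x,y in((430,452),(440,443),(452,430),(436,460))])
print("barrel",[g(x,y,0) for x,y in((390,494),(397,490),(405,485))])
print("jaw",[g(x,y,0) for x,y in((402,530),(418,522),(433,514),(418,500))])
```

```text
grip A (+x) [array([ 0.5804, -0.1378,  0.2559]), array([ 0.5786, -0.1545,  0.2505]), array([ 0.5758, -0.1539,  0.2538]), array([ 0.5817, -0.14  ,  0.2709]), array([ 0.5777, -0.1504,  0.2681])]
grip B (-x) [array([ 0.4959, -0.1153,  0.252 ]), array([ 0.4915, -0.1174,  0.252 ]), array([ 0.4864, -0.1163,  0.2585]), array([ 0.4971, -0.1159,  0.2697]), array([ 0.4898, -0.1166,  0.2707])]
handle +x [array([ 0.5589, -0.1351,  0.142 ]), array([ 0.557 , -0.1439,  0.1472]), array([ 0.5526, -0.1546,  0.1464]), array([ 0.5534, -0.1363,  0.1311]), array([ 0.5506, -0.1455,  0.113 ])]
handle -x [array([ 0.5242, -0.1237,  0.1342]), array([ 0.5197, -0.1334,  0.1393]), array([ 0.5154, -0.1437,  0.1443]), array([ 0.5226, -0.1362,  0.1231])]
barrel [array([ 0.5465, -0.1134,  0.1053]), array([ 0.5428, -0.1183,  0.1068]), array([ 0.5391, -0.1229,  0.1083])]
jaw [array([ 0.5404, -0.1225,  0.0758]), array([ 0.5346, -0.1372,  0.0758]), array([ 0.5295, -0.1543,  0.0747]), array([ 0.5335, -0.132 ,  0.0935])]
```

```bash
python3 -m jog '[[[0,0.08,0],[0,0,0]],[[0,0.18,-0.005],[0,0,0]],[[0,0.28,-0.005],[0,0,0]],[[0,0.38,-0.005],[0,0,0]],[[0,0.47,-0.005],[0,0,0]],[[0,0.54,-0.005],[0,0,0]],[[0,0.58,-0.005],[0,0,0]],[[0,0.58,-0.005],[0,0,0]]]'
python3 - <<'E'
from h import *
im,d=shot("side","side8"); cv2.imwrite(f"pics/side8c.png",cv2.resize(im[120:270,230:420,::-1],None,fx=4,fy=4,interpolation=cv2.INTER_CUBIC))
s=r.get_state(); print(s["eef_pos"],s["force"])
E
```

```text
time_s: 15.15
eef_pos: [0.5379, -0.1386, 0.0842]
tcp_rot: [[0.295, -0.001, -0.956], [0.956, -0.0, 0.295], [-0.0, -1.0, 0.001]]
force: [0.6, 0.5, 0.4]
opening: 0.085
[ 0.53845502 -0.13879122  0.08500617] [0.39874688 1.22156074 0.42291416]
```

View pics/side8c.png

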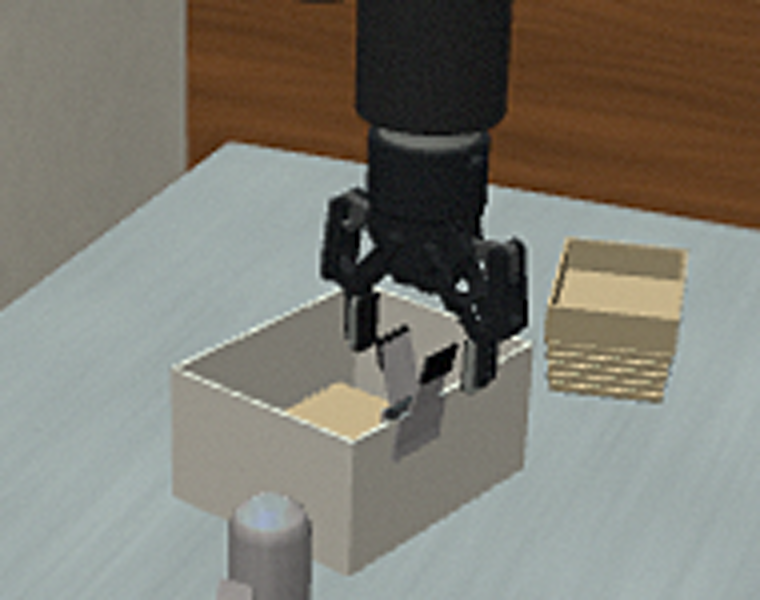

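```bash
python3 -m jog '[[[0,0,0],[0,0,0]],[[0,0,0],[0,0,0]],[[0,0,0],[0,0,0]],[[0,0,0],[0,0,0]],[[0,0,0],[0,0,0]],[[0,0,0],[0,0,0]],[[0,0,0],[0,0,0]],[[0,0,0],[0,0,0]]]' 1 40
python3 - <<'E'
from h import *
im,d=shot("side","side9"); cv2.imwrite(f"pics/side9c.png",cv2.resize(im[150:250,270:400,::-1],None,fx=6,fy=6,interpolation=cv2.INTER_CUBIC))
s=r.get_state(); print(s["eef_pos"],s["force"],s["opening"])
E
```

```text
time_s: 16.0
eef_pos: [0.5395, -0.1397, 0.0875]
tcp_rot: [[0.295, 0.003, -0.956], [0.956, -0.001, 0.295], [-0.0, -1.0, -0.003]]
force: [-4.3, 0.6, 16.3]
opening: 0.0149
[ 0.53945323 -0.13971936  0.08752307] [-4.35651929  1.53072954 15.35299747] 0.014614363834331633
```

View pics/side9c.png

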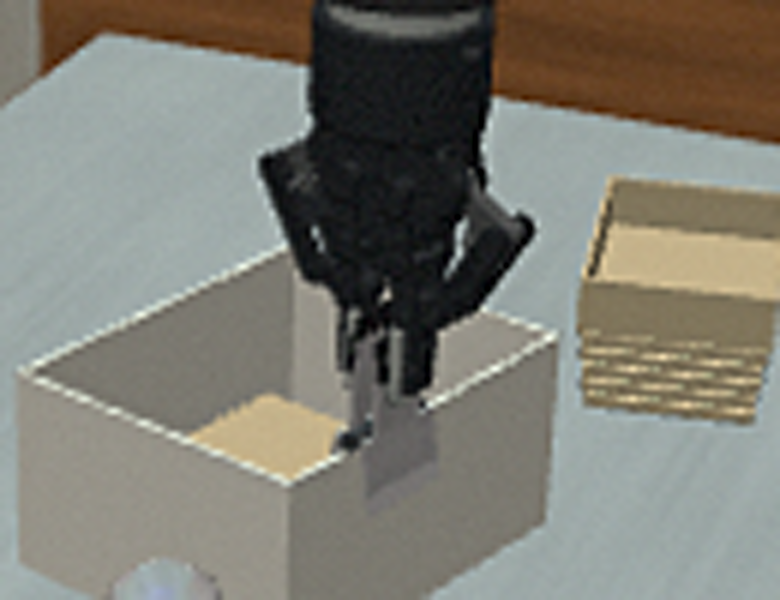

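```bash
python3 -m jog '[[[0,-0.02,0],[0,0,0]],[[0,-0.05,0],[0,0,0]],[[0,-0.1,0],[0,0,0]],[[0,-0.2,0],[0,0,0]],[[0,-0.35,0],[0,0,0]],[[0,-0.5,0],[0,0,0]],[[0,-0.6,0],[0,0,0]],[[0,-0.6,0],[0,0,0]]]'
python3 - <<'E'
from h import *
im,d=shot("side","side10"); cv2.imwrite(f"pics/side10c.png",cv2.resize(im[110:230,270:400,::-1],None,fx=5,fy=5,interpolation=cv2.INTER_CUBIC))
s=r.get_state(); print(s["eef_pos"],s["force"],s["opening"])
E
```

```text
time_s: 16.85
eef_pos: [0.5401, -0.1394, 0.2088]
tcp_rot: [[0.295, 0.006, -0.955], [0.955, -0.0, 0.295], [0.001, -1.0, -0.006]]
force: [-0.0, 0.2, 0.6]
opening: 0.015
[ 0.53903983 -0.13916592  0.20674315] [ 0.15027881  0.23868252 -0.37729578] 0.014349219005953626
```

View pics/side10c.png

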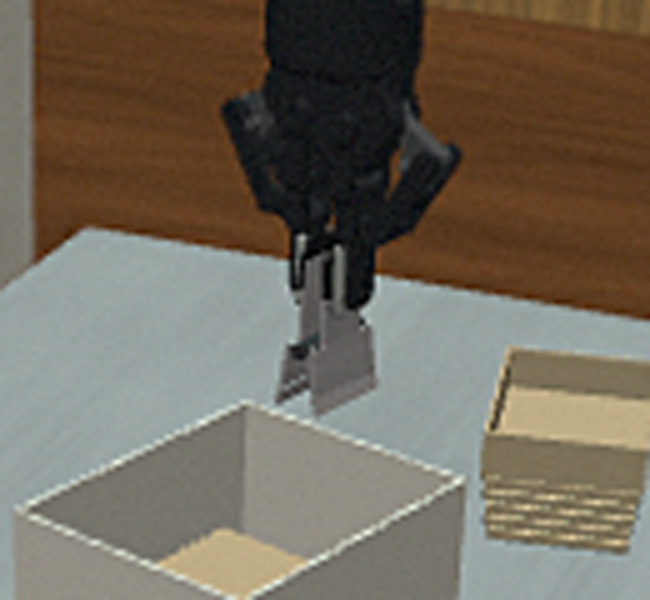

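```bash
python3 go.py .43 .2275 .25 1.498
python3 - <<'E'
from h import *
s=lambda x,y:(170+x/3.5294,215+y/3.5294); t=lambda x,y:(160+x/3.75,140+y/3.75)
def pl(n,uv,z):
    x,y=ray(n,*uv); c=np.array(cal(n)[0]["pose"]); d=c[:3,:3]@[x,y,1]; o=c[:3,3]; return o+d*(z-o[2])/d[2]
for p in((597,215),(501,325)): print(pl("side",s(*p),.15))
for p in((179,497),(365,510)): print(pl("top",t(*p),.15))
P=np.load("pics/side10.npz")["P"]
g=lambda x,y:np.round(P[110+int(y/5),270+int(x/5)],4)
print([g(x,y) for x,y in((318,405),(345,395),(370,380),(300,350),(283,395),(320,260),(340,345))])
E
```

```text
shift [ 1.5906 -0.2177  1.062 ] turn [ 0.0021 -0.1515  0.0005] at [ 0.539  -0.1392  0.2067] F [ 0.2  0.2 -0.4] t 16.9 op 0.0143
[0.41297506 0.17241413 0.15      ]
[0.42339281 0.29072437 0.15      ]
[0.4217874  0.28544019 0.15      ]
[0.40968861 0.15813135 0.15      ]
[array([ 0.533 , -0.1104,  0.1993]), array([ 0.5248, -0.1318,  0.1977]), array([ 0.5199, -0.1559,  0.1974]), array([ 0.5458, -0.1205,  0.2226]), array([ 0.5551, -0.1196,  0.1969]), array([ 0.538 , -0.1224,  0.2708]), array([ 0.5295, -0.134 ,  0.2232])]
```

```bash
python3 -m jog '[[[0.1,-0.1,0.1],[0,-0.03,0]],[[0.22,-0.2,0.2],[0,-0.06,0]],[[0.35,-0.22,0.3],[0,-0.1,0]],[[0.5,-0.22,0.4],[0,-0.13,0]],[[0.65,-0.22,0.5],[0,-0.15,0]],[[0.75,-0.22,0.55],[0,-0.15,0]],[[0.8,-0.22,0.6],[0,-0.15,0]],[[0.8,-0.22,0.6],[0,-0.15,0]]]';  python3 go.py .42 .229 .25 1.498
```

```text
time_s: 17.7
eef_pos: [0.4699, 0.0503, 0.2482]
tcp_rot: [[0.073, -0.001, -0.997], [0.997, -0.0, 0.073], [-0.0, -1.0, 0.001]]
force: [-0.1, 0.1, -0.7]
opening: 0.0147
shift [ 0.8731 -0.0089  0.3137] turn [-0.0008 -0.0001 -0.0001] at [0.4699 0.0503 0.2482] F [-0.1  0.1 -0.7] t 17.7 op 0.0147
```

```bash
python3 -m jog '[[[0.1,0,0.05],[0,0,0]],[[0.25,0,0.1],[0,0,0]],[[0.4,0,0.15],[0,0,0]],[[0.55,0,0.2],[0,0,0]],[[0.7,0,0.25],[0,0,0]],[[0.8,0,0.3],[0,0,0]],[[0.87,0,0.315],[0,0,0]],[[0.87,0,0.315],[0,0,0]]]';  python3 - <<'E'
from h import *
for n in("side","top"): im,d=shot(n,n+"11")
im=cv2.imread("pics/side11.png"); cv2.imwrite(f"pics/side11c.png",cv2.resize(im[210:340,230:390],None,fx=4.6,fy=4.6,interpolation=cv2.INTER_CUBIC))
im=cv2.imread("pics/top11.png"); cv2.imwrite(f"pics/top11c.png",cv2.resize(im[190:310,180:340],None,fx=5,fy=5,interpolation=cv2.INTER_CUBIC))
s=r.get_state(); print(s["eef_pos"],s["force"],s["opening"])
E
```

```text
time_s: 18.5
eef_pos: [0.4211, 0.2282, 0.2482]
tcp_rot: [[0.074, -0.001, -0.997], [0.997, -0.001, 0.074], [-0.001, -1.0, 0.001]]
force: [0.0, -0.3, -0.4]
opening: 0.0148
[0.42123461 0.22690456 0.24841163] [-0.17672288  0.09550394  0.04550681] 0.014281562736272315
```

View pics/side11c.png

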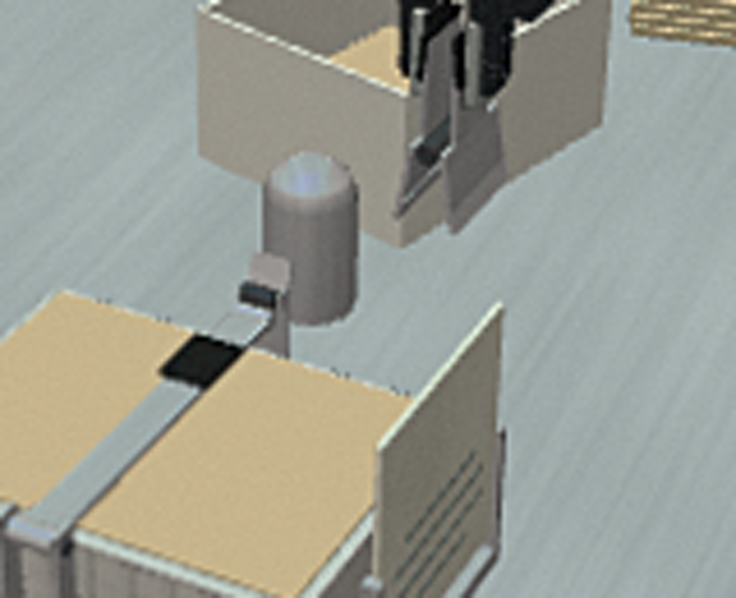

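View pics/top11c.png

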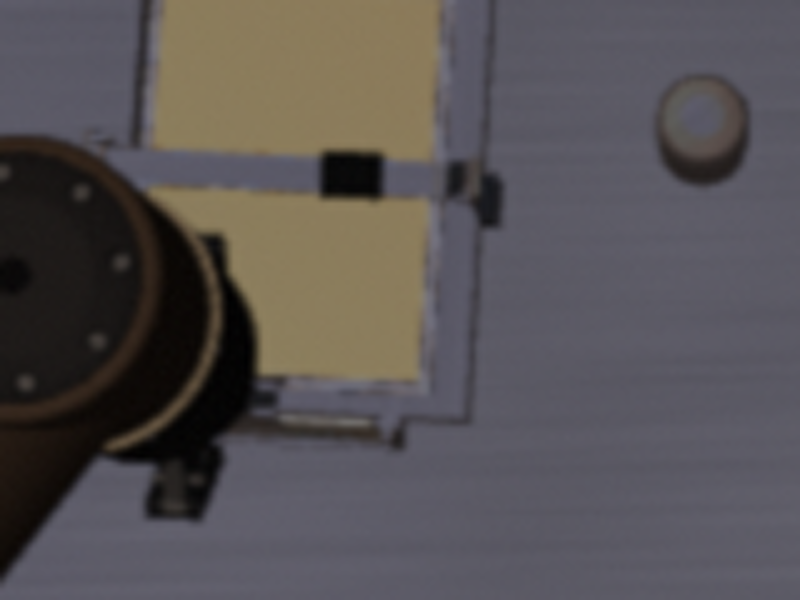

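Run:
```python
from h import *
P=np.load("pics/side11.npz")["P"]
g=lambda x,y:np.round(P[210+int(y/4.6),230+int(x/4.6)],4)
print("A",[g(x,y) for x,y in((401,207),(404,205),(412,200),(410,190),(425,185))])
print("B",[g(x,y) for x,y in((455,228),(460,225),(470,215),(485,190),(495,175),(460,210),(475,175),(480,150))])
print("barrel",[g(x,y) for x,y in((425,155),(432,148),(440,140))]); print("handles",[g(x,y) for x,y in((418,15),(475,40),(420,60),(435,100),(450,150))])
print("card",[g(x,y) for x,y in((384,450),(384,460),(400,440),(440,390),(470,350),(495,320),(498,310))])
def pl(n,uv,z):
    x,y=ray(n,*uv); c=np.array(cal(n)[0]["pose"]); d=c[:3,:3]@[x,y,1]; o=c[:3,3]; return o+d*(z-o[2])/d[2]
px=lambda x,y:(230+x/4.6-.5+.109,210+y/4.6-.5+.109)
for p in((378,446),(502,305)): print(pl("side",px(*p),.15))
for z in (.238,.241): print([pl("side",px(*p),z) for p in((398,215),(455,235),(497,180))])
```

```text
A [array([0.4323, 0.2501, 0.2368]), array([0.4318, 0.2516, 0.2399]), array([0.4315, 0.2424, 0.237 ]), array([0.43  , 0.2467, 0.244 ]), array([0.4305, 0.2299, 0.237 ])]
B [array([0.4095, 0.2538, 0.2362]), array([0.408 , 0.2476, 0.2352]), array([0.4071, 0.2396, 0.2352]), array([0.4071, 0.2239, 0.2373]), array([0.4073, 0.2127, 0.2377]), array([0.4084, 0.2472, 0.2412]), array([0.4094, 0.2294, 0.2461]), array([0.4103, 0.223 , 0.2551])]
barrel [array([0.4224, 0.253 , 0.2657]), array([0.4205, 0.2532, 0.2683]), array([0.42  , 0.2447, 0.2682])]
handles [array([0.433 , 0.2401, 0.3171]), array([0.4078, 0.2421, 0.3136]), array([0.4294, 0.243 , 0.2995]), array([0.4257, 0.2361, 0.2809]), array([0.4149, 0.2479, 0.2669])]
card [array([0.4222, 0.2884, 0.149 ]), array([0.4221, 0.2884, 0.1422]), array([0.4217, 0.2747, 0.1444]), array([0.4184, 0.237 , 0.146 ]), array([0.4163, 0.204 , 0.1444]), array([0.4155, 0.1773, 0.1449]), array([0.4143, 0.1752, 0.1487])]
[0.42427381 0.28938966 0.15      ]
[0.41373508 0.17274161 0.15      ]
[array([0.43127866, 0.25694321, 0.238     ]), array([0.40561898, 0.26165161, 0.238     ]), array([0.40513073, 0.21522498, 0.238     ])]
[array([0.42949948, 0.26157065, 0.241     ]), array([0.40399987, 0.26624968, 0.241     ]), array([0.40351467, 0.22011267, 0.241     ])]
```

```bash
python3 -m jog '[[[0.01,0.08,0.003],[0,0,0]],[[0.01,0.16,0.003],[0,0,0]],[[0.01,0.24,0.003],[0,0,0]],[[0.01,0.31,0.003],[0,0,0]],[[0.01,0.36,0.003],[0,0,0]],[[0.01,0.39,0.003],[0,0,0]],[[0.01,0.39,0.003],[0,0,0]],[[0.01,0.39,0.003],[0,0,0]]]';  python3 - <<'E'
from h import *
im,d=shot("side","side12")
im=cv2.imread("pics/side12.png"); cv2.imwrite(f"pics/side12c.png",cv2.resize(im[230:330,270:370],None,fx=6,fy=6,interpolation=cv2.INTER_CUBIC))
s=r.get_state(); print(s["eef_pos"],s["force"],s["opening"])
E
```

```text
time_s: 19.4
eef_pos: [0.421, 0.2294, 0.1713]
tcp_rot: [[0.075, 0.0, -0.997], [0.997, 0.0, 0.075], [0.0, -1.0, -0.0]]
force: [0.4, -0.2, -0.5]
opening: 0.0152
[0.42103575 0.22958309 0.17143898] [-0.09853482  0.01169098 -0.30744487] 0.014677985120621115
```

View pics/side12c.png

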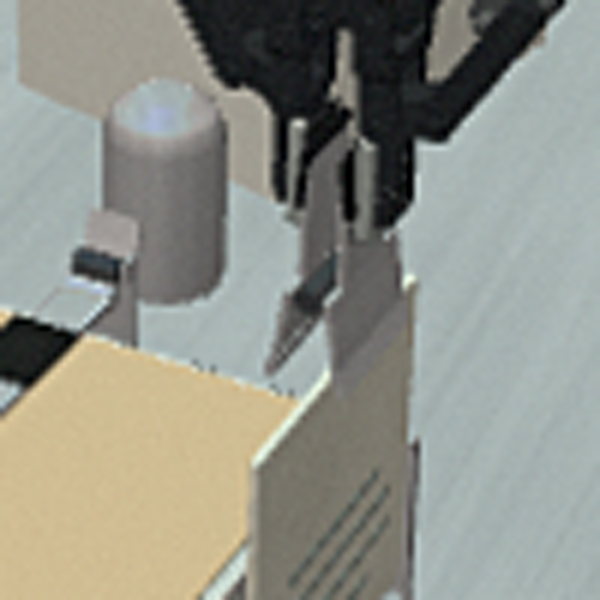

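Run:
```python
from h import *
P=np.load("pics/side12.npz")["P"]
g=lambda x,y:np.round(P[230+int(y/6),270+int(x/6)],4)
print("A",[g(x,y) for x,y in((271,362),(278,355),(285,348),(295,335),(310,320),(275,345))])
print("B",[g(x,y) for x,y in((336,382),(345,372),(355,360),(370,345),(385,325),(395,310),(345,340),(370,300))])
print("barrel",[g(x,y) for x,y in((305,300),(315,290),(325,280))])
print("card",[g(x,y) for x,y in((260,470),(280,450),(300,430),(320,405),(340,400),(380,360),(405,310),(405,300))])
```

```text
A [array([0.432 , 0.2554, 0.1631]), array([nan, nan, nan]), array([0.4305, 0.2491, 0.1641]), array([0.4299, 0.2408, 0.1659]), array([0.429 , 0.2327, 0.1657]), array([0.4326, 0.2545, 0.1692])]
B [array([0.4105, 0.2536, 0.1612]), array([0.4084, 0.2543, 0.1646]), array([0.4083, 0.2438, 0.1624]), array([0.4078, 0.2344, 0.1635]), array([0.4065, 0.2216, 0.1628]), array([0.4074, 0.2138, 0.1647]), array([0.4112, 0.248 , 0.1734]), array([0.4102, 0.2295, 0.1758])]
barrel [array([0.4234, 0.2537, 0.187 ]), array([0.4197, 0.2535, 0.1924]), array([0.4191, 0.2449, 0.1917])]
card [array([0.4223, 0.2882, 0.1465]), array([0.4214, 0.2755, 0.145 ]), array([0.4213, 0.2553, 0.1407]), array([0.4197, 0.2439, 0.143 ]), array([0.4098, 0.2548, 0.1554]), array([0.4166, 0.1957, 0.1294]), array([0.4061, 0.2053, 0.1598]), array([0.406 , 0.206 , 0.1626])]
```

```bash
python3 -m jog '[[[0.005,0.02,-0.001],[0,0,0]],[[0.007,0.04,-0.002],[0,0,0]],[[0.007,0.06,-0.002],[0,0,0]],[[0.007,0.08,-0.002],[0,0,0]],[[0.007,0.1,-0.002],[0,0,0]],[[0.007,0.12,-0.002],[0,0,0]],[[0.007,0.12,-0.002],[0,0,0]],[[0.007,0.12,-0.002],[0,0,0]]]';  python3 - <<'E'
from h import *
for n in("side","top"): shot(n,n+"13")
im=cv2.imread("pics/side13.png"); cv2.imwrite(f"pics/side13c.png",cv2.resize(im[230:330,270:370],None,fx=6,fy=6,interpolation=cv2.INTER_CUBIC))
s=r.get_state(); print(s["eef_pos"],s["force"],s["torque"],s["opening"])
P=np.load("pics/side13.npz")["P"]
E
```

```text
time_s: 20.25
eef_pos: [0.4211, 0.2307, 0.1467]
tcp_rot: [[0.075, -0.0, -0.997], [0.997, -0.0, 0.075], [-0.0, -1.0, 0.0]]
force: [0.4, -0.5, 0.0]
opening: 0.0146
[0.42127878 0.23088776 0.1470001 ] [-0.53677808  0.11847119 -0.38081513] [-0.00588638 -0.01537691 -0.01599557] 0.014567106471162501
```

View pics/side13c.png

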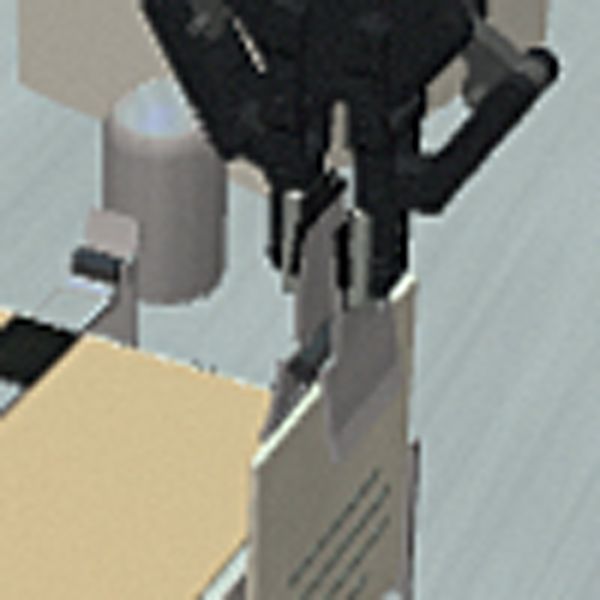

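View pics/side13.png

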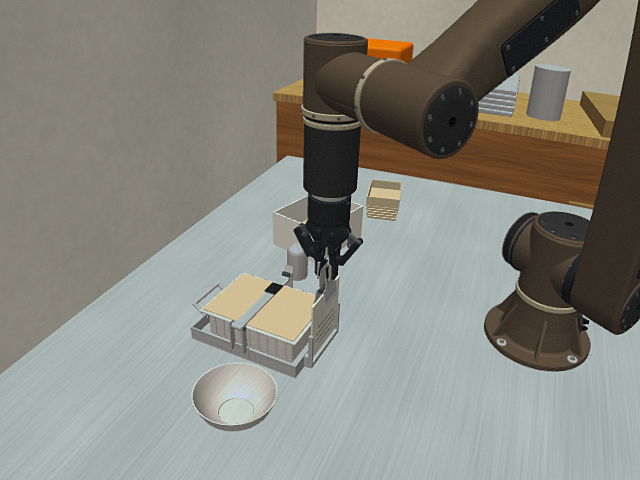

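Run:
```python
from h import *
P=np.load("pics/side13.npz")["P"]
g=lambda x,y:np.round(P[230+int(y/6),270+int(x/6)],4)
print("A",[g(x,y) for x,y in((268,425),(275,415),(280,395),(290,385),(285,375))])
print("B",[g(x,y) for x,y in((334,452),(342,442),(355,430),(370,410),(385,390),(392,380),(345,400),(345,350),(370,330))])
print("barrel",[g(x,y) for x,y in((300,365),(310,352),(320,345),(325,332))])
print("card",[g(x,y) for x,y in((260,470),(280,450),(300,430),(318,400),(322,440),(402,400),(407,330),(405,300))])
print("handles",[g(x,y) for x,y in((310,250),(318,210),(335,190),(295,200),(362,230))])
```

```text
A [array([0.4339, 0.2542, 0.1386]), array([0.4318, 0.2546, 0.1418]), array([0.4294, 0.2562, 0.1529]), array([0.4294, 0.2456, 0.1483]), array([0.4287, 0.2532, 0.1581])]
B [array([0.4105, 0.2562, 0.1352]), array([0.409 , 0.2498, 0.136 ]), array([0.4071, 0.2441, 0.1374]), array([0.4077, 0.2317, 0.1362]), array([0.4061, 0.2192, 0.1356]), array([0.4063, 0.2129, 0.1362]), array([0.4109, 0.2462, 0.1494]), array([0.4137, 0.2402, 0.1632]), array([0.4107, 0.2267, 0.1625])]
barrel [array([0.4214, 0.2571, 0.1672]), array([0.4225, 0.2493, 0.1665]), array([0.4201, 0.2451, 0.1668]), array([0.4204, 0.2392, 0.1676])]
card [array([0.422 , 0.2888, 0.147 ]), array([0.4222, 0.2734, 0.1433]), array([0.421 , 0.256 , 0.1413]), array([0.4189, 0.2463, 0.1472]), array([0.4193, 0.2436, 0.1288]), array([0.4153, 0.1718, 0.0995]), array([0.4157, 0.1746, 0.1286]), array([0.4149, 0.1789, 0.1436])]
handles [array([0.4266, 0.2415, 0.1987]), array([0.4256, 0.2347, 0.2083]), array([0.4261, 0.2232, 0.2104]), array([0.4305, 0.2432, 0.2163]), array([0.408 , 0.2448, 0.2122])]
```

```bash
python3 -m jog '[[[0,0.005,0],[0,0,0]],[[0,0.01,0],[0,0,0]],[[0,0.015,0],[0,0,0]],[[0,0.015,0],[0,0,0]],[[0,0.015,0],[0,0,0]],[[0,0.015,0],[0,0,0]],[[0,0.015,0],[0,0,0]],[[0,0.015,0],[0,0,0]]]';  python3 - <<'E'
from h import *
im,d=shot("side","side14"); P=world("side",d)
cv2.imwrite(f"pics/side14c.png",cv2.resize(im[210:340,190:350,::-1],None,fx=4.6,fy=4.6,interpolation=cv2.INTER_CUBIC))
s=r.get_state(); print(s["eef_pos"],s["force"],s["torque"],s["opening"])
E
```

```text
time_s: 21.15
eef_pos: [0.4211, 0.2308, 0.1438]
tcp_rot: [[0.075, 0.0, -0.997], [0.997, 0.0, 0.075], [0.0, -1.0, -0.0]]
force: [0.4, -0.4, -0.8]
opening: 0.0145
[0.42113742 0.23079527 0.14383505] [ 1.01806283 -0.65600399  0.28051074] [-0.01312377 -0.01518533  0.04183771] 0.01463759938538441
```

View pics/side14c.png

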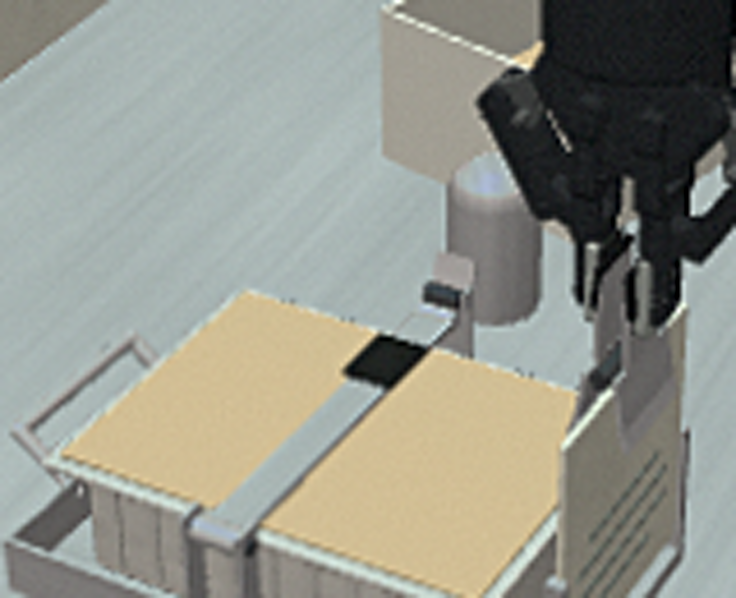

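The strap lies level under its roller at (440,293). The clip straddles the card edge at about (625,400), with one jaw on each side and the barrel above it, and the contact force is near zero. I'm handing in.

```bash
python3 -c "
from h import *
print(r.sign_off())"
```

```text
the job is handed in; nothing more can be done
None
```

The job is finished and handed in at about 21 s of the 59 s allowed, in the order asked; sign-off gave no verdict.

- **Keeper strap:** I swung it down with the closed fingers and pressed until it hit a hard stop, at about 26 N. Afterwards the depth picture showed it level: 84–87 mm along the strap and 91 mm at the pad. Its end is under the catch roller.
- **Clip:** I squeezed it at 40 N, lifted it off the tub and turned it to line up with the card. It is held over the middle of the card's top edge, squeezed open. The lips are about 18 mm below the edge and the barrel is above it. Before the last 3 mm of lowering, each jaw was about 7 mm clear of the card. The measured force stayed within sensor noise, about 1 N.
- **Other items:** The last pictures show the pan, shaker, bowl and trays undisturbed.

These readings did not agree:

- **Fingertips:** They sit about 33 mm behind the reported TCP when shut. The camera showed this and the contact with the pad confirmed it, so I worked from the measured tip.
- **Gripper opening:** It reads 14.6 mm, against the 16 mm given for the fully squeezed handles. I took this as fully squeezed; the pictures show the jaws wide open.
- **Cameras:** The two differ by 5–8 mm in y for the carrier and tub. I used the side camera, which matched the reported gripper position to within about 3–4 mm.

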